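# Refit the screw-on filter cap of the suction pump

### The job

Take the blue filter cap out of the steel tray and screw it fully home on the threaded port of the white suction pump, so that it sits flush on the port's shoulder. Set squarely on the neck it catches only if you first turn it backward (counter-clockwise from above) under light pressure until you feel it drop its full step into the thread, and then forward (clockwise) until it is home; let go of it there. Never force it against the thread, and leave the other things where they are.

Things in the scene. Friction and masses are not known exactly. Their poses are not given: they have to be found in the camera images.
- cap_mid (a point): centre of the loose blue filter cap (120 g), half-way up, 26 mm above its rim; z up (all sizes in mm). It stands mouth down on the tray's floor (2 thick; tray 139 x 194 x 24, fixed). Height 52: skirt of diameter 53 from 0 to 24 above the rim, solid grip of diameter 48 from 24 to 52.
- cap_mouth (a point): centre of the cap's open rim, underneath. Bore 47, 20 deep, with three inner lugs 120 deg apart reaching in to diameter 34.4, each 3.8 long (11 deg) and 3 thick, underside 3 above the rim; one lies along +x of this point.
- port (a point): on the port's axis, centre of the flat shoulder (diameter 66), 66 above the worktop; z up; x, y follow the white housing (150 x 110 x 60, fixed) and say nothing of where the thread starts: that is not given and always differs. Home: the cap's rim rests on the shoulder, cap_mid 26 above this point.
- neck_top (a point): on the axis, top of the plain chamfered core (diameter 32), 18 above the shoulder. Round it an aluminium right-hand three-start thread of diameter 44. Each 120 deg sector, counter-clockwise from above: stop nib (5 deg, top 11 above the shoulder); rib, 91 deg, 2.5 thick, top climbing from 7 to 13.5; open gap of 24 deg, floor 7 above the shoulder.
- thread_top (a point): on the axis at the ribs' high ends, 13.5 above the shoulder. Lugs on ribs climb (0.07 mm a degree) when turned counter-clockwise, up to 110 deg, then drop 6.5 into the gaps, where they meet the next nibs some 13 deg later. Landed on the nibs they first drop 4 or less onto the ribs' low ends: not the thread yet, turn on. Turned clockwise on the ribs they only jam at the nibs.
- gap_floor (a point): on the axis at the gaps' floor, 7 above the shoulder: lugs in the gaps leave the cap's rim 4 above the shoulder (cap_mid 30); a cap may by luck be set straight in. From there clockwise the lugs run under the ribs in channels 4 high; the cap sinks 0.07 mm a degree, is home after some 57 deg and wedges tight up to 14 deg later.
- peel_pack: the flat sterile peel pack, 105 x 40 x 10, lying in the steel tray; origin under its centre; to be left alone
- surgical_tape: cream roll of surgical tape, diameter 58, 25 high, behind the pump; origin under its centre; to be left alone
- dial_timer: timer with turquoise dial, 62 x 62 x 36, front right; origin under its centre; to be left alone
- needle_box: white and black needle carton, 106 x 78 x 30, right; origin under its centre; to be left alone
- gauze_pack: white and blue gauze carton, 90 x 45 x 50, behind the tray; origin under its centre; to be left alone
- teal_box: teal carton, 72 x 30 x 40, far left; origin under its centre; to be left alone
Not all that is in view belongs to the job. There is more than one size of the part that bears cap_mid; the job needs the larger.

How it is judged:
On the way:
1. the cap is set squarely on the neck (z of cap_mid in the frame of port below 0.041 m and horizontal distance between cap_mid and port below 0.003 m and angle between cap_mid's own z axis and vertical below 0.1 rad), for 0.1 s.
At the end, for the whole second after the job is handed in: The cap is screwed fully home: its rim within 1.3 mm of the port's shoulder, on the axis within 3 mm, level within 0.04 rad, at rest and released (z of cap_mid in the frame of port between 0.0245 and 0.0273 m and horizontal distance between cap_mid and port below 0.003 m and angle between cap_mid's own z axis and vertical below 0.04 rad and linear speed of cap below 0.01 m/s); the robot touches nothing.
It fails at once if the thread is forced: more than 45 N between cap and pump (contact force between cap and pump above 45 N).
It fails at once if one of the other loose things is moved by more than 20 mm (distance of any of peel_pack, surgical_tape, dial_timer, needle_box, gauze_pack, teal_box from where it was at the start of the episode above 0.02 m).
It also fails if it takes over 67 s, if anything falls off the work surface, if the arm or the gripper's body presses on something with over 40 N, if the wrist force passes 120 N, or if a joint passes its speed limit or range.

### The arm

A 6-joint arm with a two-finger parallel gripper is mounted at the origin on a cart in front of the work surface, level with it; the furniture and walls round the work are solid. World frame = base frame: x ahead of the robot, y to its left, z up, the work surface at z = 0. Lengths are in m, angles in rad, forces in N, time in s.
With the tool pointing down it reaches from about 0.35 to 0.975 m from the base axis. Payload 7.1 kg.
Tool frame: the origin (TCP) lies between the finger pads; the fingertips stand 22 mm ahead of it and the grasp point (between the pads) lies 3 mm ahead of it (bot.tcp_to_tips is the distance from the TCP to the fingertips, in m); z points along the fingers, y is the line along which they close (so a half turn about z gives the same grasp; the last joint's range is limited). The gripper opens to 88 mm and grips with 3 to 60 N. Pads are 20 mm wide; open, the fingers measure 115 mm over their backs; the gripper's body (75 mm by 178 mm) begins 61 mm behind the grasp point.
Start: joints at [-1.144, 0.423, 1.63, -0, 1.089, -0.019], TCP at [0.27, -0.564, 0.245] pointing down, gripper open.
Joint ranges: [-3, 3], [-0.9, 2.11], [0.09, 2.58], [-1.31, 4.45], [0.11, 2.69], [-2.54, 2.54]. Speed limits (rad/s): [2.39, 2.39, 3.01, 3.14, 3.14, 3.14].

### API

Orientations are given as a rotation vector (axis times angle).
In Python, from plant import bot gives the robot as it stands.
- The arm moves only by the tool send_rows, never from a script. Its argument "targets" is a list of rows, each a list of 7 numbers: the turn, a rotation vector about the tool's x, y, z as a fraction of full scale, then the shift along the tool's x, y, z as a fraction of full scale, then the opening, from -1 (shut) to 1 (fully open), so that 0 is half open. In form: [[rx, ry, rz, tx, ty, tz, claw], ...]. A call has 1 to 10 rows; each row is the pose to reach, as a shift and turn from the pose commanded when the call began, along the tool's axes at that moment, turning the shorter way round; what a row does not reach only later rows make up. Full scale, the value 1, is 0.25 m for a shift and 180 degrees for a turn. A row lasts 1/8 s, in which the tool goes at most 62.5 mm and 10.7 degrees, less where a joint would pass 70% of its speed; a pose out of reach is approached as far as the arm can. A call with a number of a shift or a turn outside -1 to 1 is refused whole. A call with a gripper value outside its range is refused whole. The fingers move at their own pace and stop on an object; the grip force is fixed at half the most. Time passes only in rows, so rows that repeat a pose let the fingers close. It gives the time, the measured TCP pose, the force, the opening and the grip force at its end, in the units of the state.
- bot.get_state(): the state, without advancing time (a new reading comes with each control period).
- bot.get_image(name): name is "scene" or "top" or "wrist"; returns a dict with "color" (420x560x3 uint8, red, green, blue), "range_z" (420x560 float32, m along the optical axis (not along the pixel's ray), 0 where there is no reading), "intrinsics" (3x3 intrinsics, pixels), "rvec" (rotation vector, rad) and "tvec" (3), from world to camera coordinates, as OpenCV has them. Camera axes: x right, y down, z forward; pixel columns grow to the right and rows downward; lengths in m; the calibration is good to about 2 mm. The wrist camera is an equidistant fisheye: a pixel r from the principal point sees the ray r / f radians off the axis. A picture is of the moment at which its call begins.
- bot.hand_in(): hands the job in; it is judged then, once.
The state is a dict: "time_s": time; "joint_positions": joint angles; "joint_velocities": joint speeds; "effort": joint torques, N m; "eef_pos": TCP position; "orientation": TCP orientation; "force": force on the tool from outside, world axes, zero at the start; "moment": the same for the moment, N m; "opening": opening from 0.0 (shut) to 1.0 (fully open); "finger_force": force on a finger pad.
Only numpy, scipy, OpenCV 4.12 (cv2) and the standard library are available. Lean on these libraries where they do the work, as an engineer would, in place of code of your own. Each camera call takes 0.05 s, during which the arm holds its last target. There are 200 camera calls.

## Working session

There is one attempt and no reset: what is moved stays moved. The work goes in short steps, Python scripts to look and compute and a tool call to move; the robot and the scene stay as the last step left them, time stands still between calls to the robot, and variables do not carry over. Pictures are saved under pics/ and viewed, at most 10 in all, crops included, and the job is handed in when it is done.

Besides the shell and the picture viewer there is one more tool, called as name([rows], argument=value, ...), one row to a line, values as JSON. send_rows: Moves the arm, as the interface text tells. Shift numbers are shares of 0.25 m and turn numbers shares of 180 degrees, none past 1 either way. Its arguments: {"type":"object","properties":{"targets":{"type":"array","items":{"type":"array","items":{"type":"number","minimum":-1,"maximum":1}}}},"required":["targets"]}

```bash
ls; mkdir -p pics; cat > h.py <<'E'
import numpy as np,cv2
from plant import bot
def cloud(im):
    K=im["intrinsics"];z=im["range_z"];v,u=np.mgrid[:420,:560]
    P=np.stack([(u-K[0,2])/K[0,0]*z,(v-K[1,2])/K[1,1]*z,z],-1)
    R=cv2.Rodrigues(np.array(im["rvec"],float))[0]
    W=(P-np.array(im["tvec"]).ravel())@R
    W[z<=0]=np.nan
    return W
E
python3 - <<'E'
from h import *
a=bot.get_image("scene");b=bot.get_image("top")
for n,i in(("scene",a),("top",b)):
    cv2.imwrite(f"pics/{n}0.png",i["color"][:,:,::-1]); np.savez(n,**i)
    R=cv2.Rodrigues(np.array(i["rvec"],float))[0];print(n,-R.T@np.array(i["tvec"]).ravel(),R[2],i["intrinsics"][0,0])
print(bot.get_state())
E
```

```text
pics
scene [0.02139849 0.9321037  0.77248724] [ 0.38166771 -0.74447439 -0.54780256] 405.6603653994324
top [0.36061317 0.00649652 1.29013242] [ 0.12275454  0.00999171 -0.99238676] 452.46976910050523
{'time_s': 0.1, 'joint_positions': array([-1.14401095e+00,  4.23756453e-01,  1.63063498e+00, -8.64337193e-06,
        1.08861905e+00, -1.89639228e-02]), 'joint_velocities': array([ 0.00153786,  0.00051519, -0.00251913,  0.00210621,  0.00050606,
       -0.00116932]), 'effort': array([-1.10030967e-03, -5.45621681e+01, -2.74322891e+01,  6.44389680e-02,
        1.88111508e-02, -2.97633585e-05]), 'eef_pos': array([ 0.26929604, -0.56346073,  0.24397599]), 'orientation': array([-3.06253474e+00, -6.94098638e-01,  4.62562217e-04]), 'force': array([-0.59132787,  0.2274833 ,  0.66964715]), 'moment': array([ 0.00302157, -0.00821189,  0.01873597]), 'finger_force': 0.0, 'opening': 1.0009539797271356}
```

View pics/top0.png

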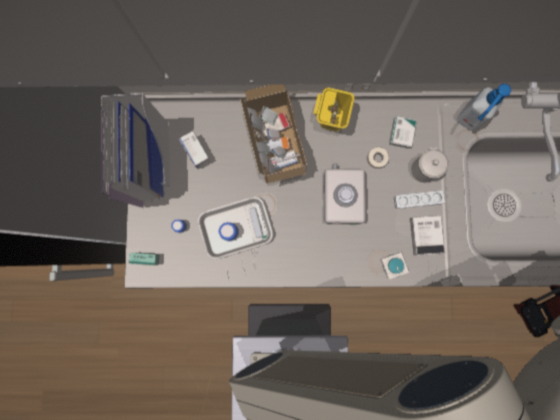

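View pics/scene0.png

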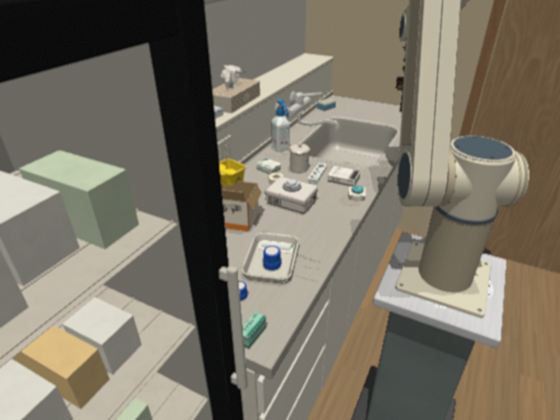

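The top view shows the large blue cap in the tray at (229,232) and the pump port at (345,195). The smaller decoy cap is at (179,226).

```bash
python3 - <<'E'
from h import *
i=dict(np.load("top.npz"));W=cloud(i)
c=i["color"]
for n,(u,v,r) in dict(cap=(229,232,16),port=(345,195,20)).items():
    s=W[v-r:v+r,u-r:u+r].reshape(-1,3);s=s[~np.isnan(s[:,0])]
    print(n,np.histogram(s[:,2],bins=np.arange(-.005,.13,.005))[0])
    lo=.045 if n=="cap" else .077
    for lo in ([.045] if n=="cap" else [.063,.077]):
        t=s[(s[:,2]>lo)]
        if n=="port" and lo<.07:t=t[(t[:,2]<.075)]
        (cx,cy),rr=cv2.minEnclosingCircle(t[:,:2].astype(np.float32));print(n,lo,len(t),t.mean(0),np.median(t[:,2]),cx,cy,rr)
# ray-cast contour fits
K=i["intrinsics"];R=cv2.Rodrigues(i["rvec"])[0];C=-R.T@i["tvec"].ravel()
def cast(p,z):
    d=np.c_[(p[:,0]-K[0,2])/K[0,0],(p[:,1]-K[1,2])/K[1,1],np.ones(len(p))]@R
    return C+d*((z-C[2])/d[:,2])[:,None]
h=cv2.cvtColor(c,cv2.COLOR_RGB2HSV);print(h[232,220:240].tolist())
print(c[180:210:3,345].tolist(), c[195,320:370:3].tolist())
cv2.imwrite("pics/crop.png",cv2.resize(c[150:275,190:375,::-1],None,fx=4,fy=4,interpolation=cv2.INTER_CUBIC))
E
```

```text
cap [216 440  65   7   3   8  17   5   5   4  12 145  82   5   0   0   0   0
   0   0   0   0   0   0   0   0]
cap 0.045 244 [0.43749335 0.17143933 0.05399357] 0.053996493298321485 0.437701940536499 0.17199411988258362 0.02455536648631096
port [  0   0   0   0   0   0   0   0   0   0   0  58 563 594 157  58  55  72
  37   1   0   0   0   0   0   0]
port 0.063 355 [ 0.53302413 -0.15030303  0.06660077] 0.06580095829293495 0.5354164838790894 -0.1475391685962677 0.06595319509506226
port 0.077 140 [ 0.53301964 -0.15067454  0.08290273] 0.08308146101415301 0.5330298542976379 -0.1511235386133194 0.021561112254858017
[[113, 96, 188], [123, 26, 197], [174, 12, 213], [8, 14, 220], [5, 15, 221], [6, 16, 221], [8, 17, 221], [10, 17, 221], [11, 16, 220], [9, 16, 222], [7, 15, 221], [6, 16, 219], [150, 9, 202], [115, 64, 191], [112, 122, 176], [112, 128, 140], [114, 103, 106], [114, 86, 98], [118, 36, 99], [174, 11, 120]]
[[206, 194, 191], [161, 154, 153], [153, 150, 155], [186, 182, 189], [199, 194, 200], [201, 195, 203], [189, 184, 191], [198, 192, 199], [126, 123, 124], [177, 168, 166]] [[167, 159, 153], [135, 128, 124], [180, 171, 167], [213, 201, 197], [199, 188, 185], [129, 126, 127], [162, 157, 162], [180, 175, 181], [202, 197, 204], [201, 195, 202], [191, 186, 193], [175, 169, 176], [122, 119, 121], [204, 193, 189], [201, 189, 186], [117, 111, 108], [153, 144, 139]]
```

View pics/crop.png

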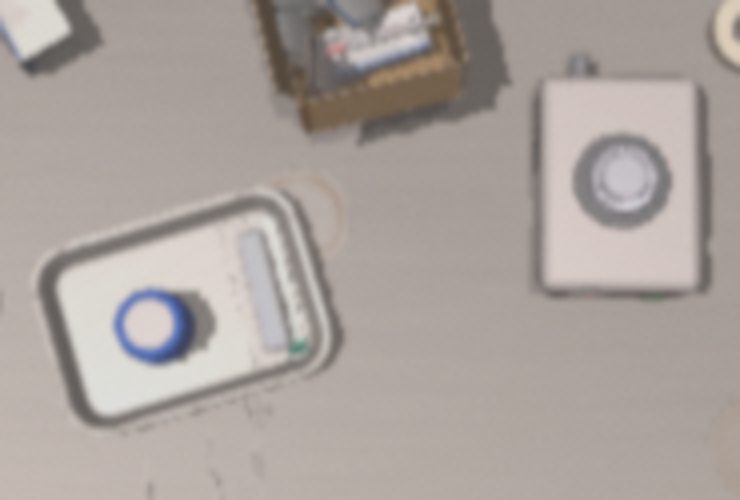

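The crop agrees: the cap is at crop pixel (153,325) and the port at (623,180). In world coordinates that is cap ≈(0.438,0.172) and port ≈(0.533,-0.151). I'm moving now and keeping the current yaw, which leaves about 190° CCW and 98° CW of wrist travel at the port.

send_rows([
  [0, 0, 0, 0.31, -0.39, 0, 1],
  [0, 0, 0, 0.624, -0.788, 0, 1],
  [0, 0, 0, 0.624, -0.788, 0, 1],
  [0, 0, 0, 0.624, -0.788, 0, 1],
  [0, 0, 0, 0.624, -0.788, 0, 1],
  [0, 0, 0, 0.624, -0.788, 0, 1],
])

```text
time_s: 0.85
eef_pos: [0.3257, -0.3193, 0.2449]
orientation: [3.063, 0.696, 0.0]
force: [-0.0, 0.2, 0.3]
opening: 1.0
finger_force: 0.0
```

send_rows([
  [0, 0, 0, 0.31, -0.39, 0, 1],
  [0, 0, 0, 0.624, -0.788, 0, 1],
  [0, 0, 0, 0.624, -0.788, 0, 1],
  [0, 0, 0, 0.624, -0.788, 0, 1],
  [0, 0, 0, 0.624, -0.788, 0, 1],
  [0, 0, 0, 0.624, -0.788, 0, 1],
])

```text
time_s: 1.6
eef_pos: [0.3817, -0.0748, 0.2447]
orientation: [3.063, 0.694, 0.0]
force: [0.4, 0.5, 0.8]
opening: 1.0
finger_force: 0.0
```

send_rows([
  [0, 0, 0, 0.31, -0.39, 0, 1],
  [0, 0, 0, 0.624, -0.788, 0.2, 1],
  [0, 0, 0, 0.624, -0.788, 0.4, 1],
  [0, 0, 0, 0.624, -0.788, 0.4, 1],
  [0, 0, 0, 0.624, -0.788, 0.4, 1],
  [0, 0, 0, 0.624, -0.788, 0.4, 1],
  [0, 0, 0, 0.624, -0.788, 0.4, 1],
])

```text
time_s: 2.48
eef_pos: [0.4375, 0.1692, 0.1449]
orientation: [3.064, 0.69, -0.0]
force: [0.1, -0.6, 0.4]
opening: 1.005
finger_force: 0.0
```

```bash
cat >> h.py <<'E'
def fish(im,p):
    "pixel Nx2 -> world ray origin, dirs"
    K=im["intrinsics"];q=np.c_[(p[:,0]-K[0,2])/K[0,0],(p[:,1]-K[1,2])/K[1,1]]
    th=np.hypot(*q.T);d=np.c_[q*np.sinc(th/np.pi)[:,None],np.cos(th)]
    d[:,:2]=q/np.maximum(th,1e-9)[:,None]*np.sin(th)[:,None]
    R=cv2.Rodrigues(np.array(im["rvec"],float))[0]
    return -R.T@np.array(im["tvec"]).ravel(),d@R
def fcloud(im):
    v,u=np.mgrid[:420,:560];K=im["intrinsics"]
    C,d=fish(im,np.c_[u.ravel(),v.ravel()].astype(float))
    R=cv2.Rodrigues(np.array(im["rvec"],float))[0]
    dz=d@R[2];W=C+d*(im["range_z"].ravel()/dz)[:,None]
    W[im["range_z"].ravel()<=0]=np.nan
    return W.reshape(420,560,3)
def to(target,yaw=0.0):
    s=bot.get_state();R=cv2.Rodrigues(s["orientation"])[0]
    return (R.T@(np.array(target)-s["eef_pos"])/.25).round(4)
def st():
    s=bot.get_state();R=cv2.Rodrigues(s["orientation"])[0]
    print("t",s["time_s"],"pos",s["eef_pos"].round(4),"z",R[:,2].round(4),"yaw",np.degrees(np.arctan2(R[1,0],R[0,0])).round(2),"j",s["joint_positions"].round(3),"F",s["force"].round(1),"M",s["moment"].round(2),"o",s["opening"],s["finger_force"])
E
python3 - <<'E'
from h import *
st();i=bot.get_image("wrist");np.savez("w1",**i)
cv2.imwrite("pics/w1.png",i["color"][:,:,::-1])
W=fcloud(i);h=cv2.cvtColor(i["color"],cv2.COLOR_RGB2HSV)
near=np.hypot(W[...,0]-.4377,W[...,1]-.172)<.05
t=W[near&(W[...,2]>.049)&(W[...,2]<.06)];print(len(t),t.mean(0),cv2.minEnclosingCircle(t[:,:2].astype(np.float32)),np.median(t[:,2]))
E
```

```text
t 2.475 pos [0.4375 0.1692 0.1449] z [-2.e-04 -4.e-04 -1.e+00] yaw 25.4 j [ 0.344  0.355  2.038 -0.     0.749  1.472] F [ 0.1 -0.6  0.4] M [0.06 0.01 0.04] o 1.005214111884329 0.0
3024 [0.44280033 0.17101688 0.05429999] ((0.441389262676239, 0.17033915221691132), 0.024702969938516617) 0.05440411388287952
```

View pics/w1.png

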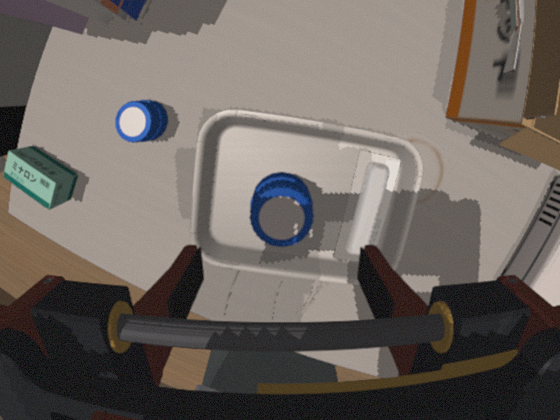

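The cap is centred at (283,212) in the wrist view with the tray clear around it; the decoy is at (140,121). Wrist and top estimates differ by about 3 mm. I'll grip once turned 90°, release, then regrip at the working yaw. That centres the cap in both axes and shows the camera bias.

send_rows([
  [0, 0, -0.06, 0.0107, -0.004, 0.03, 1],
  [0, 0, -0.12, 0.0107, -0.004, 0.06, 1],
  [0, 0, -0.18, 0.0107, -0.004, 0.1, 1],
  [0, 0, -0.24, 0.0107, -0.004, 0.14, 1],
  [0, 0, -0.3, 0.0107, -0.004, 0.18, 1],
  [0, 0, -0.36, 0.0107, -0.004, 0.2, 1],
  [0, 0, -0.42, 0.0107, -0.004, 0.2, 1],
  [0, 0, -0.48, 0.0107, -0.004, 0.2, 1],
  [0, 0, -0.5, 0.0107, -0.004, 0.2, 1],
  [0, 0, -0.5, 0.0107, -0.004, 0.2, 1],
])

```text
time_s: 3.78
eef_pos: [0.4396, 0.1721, 0.0956]
orientation: [1.678, 2.654, 0.002]
force: [0.1, 0.1, -0.6]
opening: 1.0
finger_force: 0.0
```

send_rows([
  [0, 0, 0, 0, 0, 0.1, 1],
  [0, 0, 0, 0, 0, 0.17, 1],
  [0, 0, 0, 0, 0, 0.17, 0.5],
  [0, 0, 0, 0, 0, 0.17, 0.0],
  [0, 0, 0, 0, 0, 0.17, -0.2],
  [0, 0, 0, 0, 0, 0.17, -0.2],
  [0, 0, 0, 0, 0, 0.17, -0.2],
  [0, 0, 0, 0, 0, 0.17, -0.2],
])

```text
time_s: 4.78
eef_pos: [0.4394, 0.1734, 0.0527]
orientation: [1.675, 2.657, 0.001]
force: [-0.4, -0.5, 5.7]
opening: 0.54
finger_force: 30.0
```

```bash
python3 -c "
from h import *
st()"
```

```text
t 4.775 pos [0.4394 0.1734 0.0527] z [ 1.e-03  3.e-04 -1.e+00] yaw 115.54 j [ 0.351  0.538  2.062 -0.     0.54  -0.095] F [-0.4 -0.5  5.7] M [-0.09 -0.07  0.01] o 0.5395816721806641 30.00217169523239
```

send_rows([
  [0, 0, 0, 0, 0, 0, 1],
  [0, 0, 0, 0, 0, 0, 1],
  [0, 0, 0, 0, 0, 0, 1],
])

```text
time_s: 5.15
eef_pos: [0.4388, 0.1731, 0.0521]
orientation: [-1.675, -2.657, 0.0]
force: [-0.4, -0.6, -0.3]
opening: 0.844
finger_force: 0.0
```

send_rows([
  [0, 0, 0.06, 0, 0, 0, 1],
  [0, 0, 0.12, 0, 0, 0, 1],
  [0, 0, 0.18, 0, 0, 0, 1],
  [0, 0, 0.24, 0, 0, 0, 1],
  [0, 0, 0.3, 0, 0, 0, 1],
  [0, 0, 0.36, 0, 0, 0, 1],
  [0, 0, 0.42, 0, 0, 0, 1],
  [0, 0, 0.48, 0, 0, 0, 1],
  [0, 0, 0.5, 0, 0, 0, 1],
  [0, 0, 0.5, 0, 0, 0, 1],
])

```text
time_s: 6.4
eef_pos: [0.4388, 0.1732, 0.0521]
orientation: [3.064, 0.696, -0.0]
force: [-0.8, 0.7, 0.1]
opening: 0.996
finger_force: 0.0
```

send_rows([
  [0, 0, 0, 0, 0, 0, 0.5],
  [0, 0, 0, 0, 0, 0, 0],
  [0, 0, 0, 0, 0, 0, -0.2],
  [0, 0, 0, 0, 0, 0, -0.2],
  [0, 0, 0, 0, 0, 0, -0.2],
])

```text
time_s: 7.02
eef_pos: [0.439, 0.1731, 0.0522]
orientation: [3.064, 0.695, 0.0]
force: [-0.6, -0.5, 0.5]
opening: 0.536
finger_force: 30.0
```

```bash
python3 -c "
from h import *
st()"
```

```text
t 7.025 pos [0.439  0.1731 0.0522] z [ 1.e-04 -0.e+00 -1.e+00] yaw 25.55 j [ 0.35   0.539  2.063 -0.     0.54   1.475] F [-0.6 -0.5  0.5] M [-0.16 -0.08  0.04] o 0.5358988792904684 30.000077784061432
```

send_rows([
  [0, 0, 0, 0, 0, -0.1, -0.2],
  [0, 0, 0, 0, 0, -0.3, -0.2],
  [0, 0, 0, 0, 0, -0.5, -0.2],
  [0, 0, 0, -0.04, 0.2, -0.55, -0.2],
  [0, 0, 0, -0.08, 0.4, -0.55, -0.2],
  [0, 0, 0, -0.12, 0.65, -0.55, -0.2],
  [0, 0, 0, -0.15, 0.85, -0.55, -0.2],
  [0, 0, 0, -0.16, 1.0, -0.55, -0.2],
  [0, 0, 0, -0.16, 1.0, -0.55, -0.2],
  [0, 0, 0, -0.16, 1.0, -0.55, -0.2],
])

```text
time_s: 8.28
eef_pos: [0.5099, -0.0692, 0.1893]
orientation: [-3.063, -0.694, 0.002]
force: [-0.6, 0.4, -1.7]
opening: 0.543
finger_force: 30.0
```

```bash
python3 - <<'E'
from h import *
st();i=bot.get_image("wrist");np.savez("w2",**i)
cv2.imwrite("pics/w2.png",i["color"][:,:,::-1])
W=fcloud(i)
near=np.hypot(W[...,0]-.534,W[...,1]+.150)<.05
t=W[near&(W[...,2]>.07)&(W[...,2]<.09)]
print(len(t),t.mean(0),cv2.minEnclosingCircle(t[:,:2].astype(np.float32)))
t=t[t[:,2]>.0815];print(len(t),t.mean(0),cv2.minEnclosingCircle(t[:,:2].astype(np.float32)),np.median(t[:,2]))
E
```

```text
t 8.275 pos [ 0.5099 -0.0692  0.1893] z [-1.3e-03  5.0e-04 -1.0e+00] yaw 25.52 j [-0.158  0.34   1.914  0.     0.889  0.967] F [-0.6  0.4 -1.7] M [-0.03  0.02  0.01] o 0.5427701306053232 29.999597668647766
1921 [ 0.53754705 -0.14987264  0.0808109 ] ((0.5361865758895874, -0.1532611846923828), 0.0227187592536211)
1007 [ 0.53702557 -0.15204674  0.08461617] ((0.5366155505180359, -0.15284423530101776), 0.01631244830787182) 0.08468241017354167
```

View pics/w2.png

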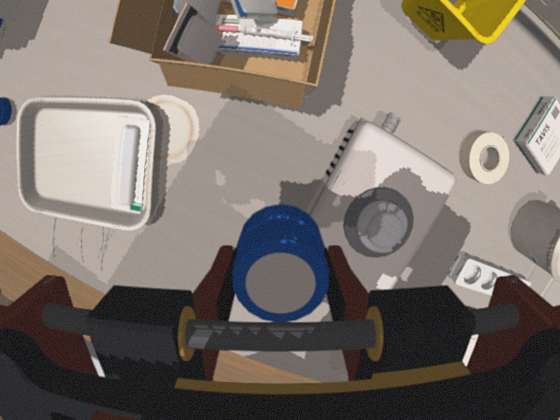

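Wrist view: port at (380,222), cap held level between the pads at (281,265). With the known bias removed, both cameras put the port at (0.534,-0.150).

send_rows([
  [0, 0, 0, -0.02, 0.13, 0, -0.2],
  [0, 0, 0, -0.04, 0.25, 0, -0.2],
  [0, 0, 0, -0.0514, 0.3336, 0, -0.2],
  [0, 0, 0, -0.0514, 0.3336, 0.1, -0.2],
  [0, 0, 0, -0.0514, 0.3336, 0.19, -0.2],
  [0, 0, 0, -0.0514, 0.3336, 0.19, -0.2],
  [0, 0, 0, -0.0514, 0.3336, 0.19, -0.2],
])

```text
time_s: 9.2
eef_pos: [0.5354, -0.1501, 0.1428]
orientation: [3.063, 0.695, 0.001]
force: [-0.0, 1.0, -0.9]
opening: 0.541
finger_force: 30.0
```

```bash
python3 -c "
from h import *
st();print(to([.5343,-.15,.13]))"
```

```text
t 9.2 pos [ 0.5354 -0.1501  0.1428] z [ 5.e-04 -1.e-04 -1.e+00] yaw 25.58 j [-0.295  0.463  1.852  0.     0.826  0.83 ] F [-0.   1.  -0.9] M [-0.04  0.02 -0.06] o 0.5412032213666436 29.999598562717438
[-0.0037 -0.0021  0.0512]
```

send_rows([
  [0, 0, 0, -0.0037, -0.0021, 0.02, -0.2],
  [0, 0, 0, -0.0037, -0.0021, 0.035, -0.2],
  [0, 0, 0, -0.0037, -0.0021, 0.045, -0.2],
  [0, 0, 0, -0.0037, -0.0021, 0.049, -0.2],
  [0, 0, 0, -0.0037, -0.0021, 0.053, -0.2],
  [0, 0, 0, -0.0037, -0.0021, 0.053, -0.2],
])

```text
time_s: 9.95
eef_pos: [0.5348, -0.1506, 0.1292]
orientation: [3.063, 0.694, 0.003]
force: [2.5, -0.6, -0.8]
opening: 0.545
finger_force: 30.0
```

send_rows([
  [0, 0, 0, 0, 0, 0.004, -0.2],
  [0, 0, 0, 0, 0, 0.008, -0.2],
  [0, 0, 0, 0, 0, 0.008, -0.2],
])

```text
time_s: 10.32
eef_pos: [0.5352, -0.151, 0.1274]
orientation: [3.062, 0.694, 0.004]
force: [5.5, -2.7, 0.0]
opening: 0.543
finger_force: 30.0
```

```bash
python3 -c "
from h import *
st()"
```

```text
t 10.325 pos [ 0.5352 -0.151   0.1274] z [ 0.003  -0.0013 -1.    ] yaw 25.55 j [-2.96e-01  4.87e-01  1.86e+00 -1.00e-03  7.91e-01  8.29e-01] F [ 5.5 -2.7  0. ] M [-0.6  -1.17 -0.01] o 0.5427622490857367 30.00268042087555
```

The lateral force shows the axis lies a little toward +x and -y, so I'm easing that way.

send_rows([
  [0, 0, 0, 0.002, 0.0025, 0, -0.2],
  [0, 0, 0, 0.004, 0.005, 0, -0.2],
  [0, 0, 0, 0.004, 0.005, 0, -0.2],
  [0, 0, 0, 0.004, 0.005, 0, -0.2],
])

```text
time_s: 10.82
eef_pos: [0.5356, -0.1511, 0.1271]
orientation: [3.063, 0.694, 0.001]
force: [3.6, -1.8, 5.6]
opening: 0.541
finger_force: 30.0
```

```bash
python3 -c "
from h import *
st()"
```

```text
t 10.825 pos [ 0.5356 -0.1511  0.1271] z [ 6.e-04 -3.e-04 -1.e+00] yaw 25.55 j [-0.296  0.489  1.858 -0.     0.794  0.829] F [ 3.6 -1.8  5.6] M [-0.43 -0.73  0.03] o 0.5414042587550364 30.004546344280243
```

send_rows([
  [0, 0, 0, 0.0025, 0.0032, 0, -0.2],
  [0, 0, 0, 0.0025, 0.0032, 0, -0.2],
  [0, 0, 0, 0.0025, 0.0032, 0, -0.2],
])

```text
time_s: 11.2
eef_pos: [0.5358, -0.1513, 0.127]
orientation: [-3.063, -0.694, 0.001]
force: [1.5, -0.2, 6.5]
opening: 0.54
finger_force: 30.0
```

```bash
python3 -c "
from h import *
st()"
```

```text
t 11.2 pos [ 0.5358 -0.1513  0.127 ] z [-1.e-03  4.e-04 -1.e+00] yaw 25.54 j [-0.297  0.49   1.856  0.     0.797  0.828] F [ 1.5 -0.2  6.5] M [-0.2  -0.31 -0.01] o 0.5397022196961251 30.004614293575287
```

The lugs are resting on the ribs near their high ends with about 6 N. Now turning CCW in small steps.

send_rows([
  [0, 0, -0.017, 0, 0, 0.001, -0.2],
  [0, 0, -0.034, 0, 0, 0.002, -0.2],
])

```text
time_s: 11.45
eef_pos: [0.5358, -0.152, 0.1267]
orientation: [3.021, 0.859, -0.001]
force: [1.4, -3.2, 5.3]
opening: 0.541
finger_force: 30.0
```

send_rows([
  [0, 0, -0.017, 0, 0, 0, -0.2],
  [0, 0, -0.034, 0, 0, 0, -0.2],
])

```text
time_s: 11.7
eef_pos: [0.5356, -0.1519, 0.1265]
orientation: [2.972, 1.02, -0.002]
force: [0.6, -4.9, 5.6]
opening: 0.541
finger_force: 30.0
```

```bash
python3 -c "
from h import *
st()"
```

```text
t 11.7 pos [ 0.5356 -0.1519  0.1265] z [-1.4e-03 -5.0e-04 -1.0e+00] yaw 37.87 j [-2.970e-01  4.900e-01  1.857e+00 -1.000e-03  7.960e-01  6.130e-01] F [ 0.6 -4.9  5.6] M [-1.15 -0.07 -0.24] o 0.5411528526777872 30.006747543811798
```

send_rows([
  [0, 0, -0.017, -0.002, 0.0025, 0, -0.2],
  [0, 0, -0.034, -0.002, 0.0025, 0, -0.2],
])

```text
time_s: 11.95
eef_pos: [0.5354, -0.1526, 0.1261]
orientation: [-2.913, -1.177, 0.003]
force: [2.6, -4.0, 0.0]
opening: 0.541
finger_force: 30.0
```

send_rows([
  [0, 0, -0.017, 0, 0, 0, -0.2],
  [0, 0, -0.034, 0, 0, 0, -0.2],
])

```text
time_s: 12.2
eef_pos: [0.5354, -0.1528, 0.1258]
orientation: [-2.846, -1.331, 0.003]
force: [2.1, -5.2, -2.5]
opening: 0.537
finger_force: 30.0
```

```bash
python3 -c "
from h import *
st()"
```

```text
t 12.2 pos [ 0.5354 -0.1528  0.1258] z [-1.8e-03 -6.0e-04 -1.0e+00] yaw 50.13 j [-0.299  0.492  1.857 -0.002  0.795  0.398] F [ 2.1 -5.2 -2.5] M [-1.16 -0.46 -0.13] o 0.5371024550858505 30.002095699310303
```

Fz has fallen to zero, so the lugs are probably over the gaps. I'll ease down and relieve the lateral load.

send_rows([
  [0, 0, 0, -0.0025, 0.002, 0.004, -0.2],
  [0, 0, 0, -0.0025, 0.002, 0.008, -0.2],
  [0, 0, 0, -0.0025, 0.002, 0.008, -0.2],
])

```text
time_s: 12.58
eef_pos: [0.5355, -0.1529, 0.1241]
orientation: [-2.846, -1.327, 0.002]
force: [0.5, -2.4, 1.3]
opening: 0.547
finger_force: 30.0
```

```bash
python3 -c "
from h import *
st()"
```

```text
t 12.575 pos [ 0.5355 -0.1529  0.1241] z [-1.6e-03  4.0e-04 -1.0e+00] yaw 50.0 j [-0.299  0.495  1.857 -0.     0.792  0.399] F [ 0.5 -2.4  1.3] M [-0.46 -0.09 -0.  ] o 0.5467021484633581 30.00122308731079
```

send_rows([
  [0, 0, 0, 0, 0.001, 0.004, -0.2],
  [0, 0, 0, 0, 0.001, 0.004, -0.2],
])

```text
time_s: 12.82
eef_pos: [0.5357, -0.153, 0.1236]
orientation: [-2.846, -1.328, 0.002]
force: [-2.6, -1.6, 8.2]
opening: 0.539
finger_force: 30.0
```

send_rows([
  [0, 0, 0, 0, 0, 0.004, -0.2],
  [0, 0, 0, 0, 0, 0.004, -0.2],
])

```text
time_s: 13.08
eef_pos: [0.5357, -0.153, 0.1231]
orientation: [-2.846, -1.328, 0.002]
force: [-4.2, -1.1, 12.6]
opening: 0.545
finger_force: 30.0
```

```bash
python3 -c "
from h import *
st()"
```

```text
t 13.075 pos [ 0.5357 -0.153   0.1231] z [-1.4e-03  4.0e-04 -1.0e+00] yaw 50.01 j [-0.3    0.496  1.857 -0.     0.79   0.398] F [-4.2 -1.1 12.6] M [-0.18  0.55 -0.03] o 0.5446508695200167 30.005072951316833
```

The lugs have landed at underside ≈10.6 mm, which isn't the full drop, so I'll keep turning CCW with light pressure.

send_rows([
  [0, 0, -0.017, 0, 0, -0.002, -0.2],
  [0, 0, -0.034, 0, 0, -0.002, -0.2],
])

```text
time_s: 13.32
eef_pos: [0.5365, -0.1537, 0.124]
orientation: [2.77, 1.48, -0.0]
force: [-3.1, -2.5, 13.8]
opening: 0.541
finger_force: 30.0
```

send_rows([
  [0, 0, -0.017, 0, 0, 0, -0.2],
  [0, 0, -0.034, 0, 0, 0, -0.2],
])

```text
time_s: 13.58
eef_pos: [0.5371, -0.1533, 0.1243]
orientation: [2.688, 1.625, 0.002]
force: [-0.5, 0.0, 12.1]
opening: 0.541
finger_force: 30.0
```

```bash
python3 -c "
from h import *
st()"
```

```text
t 13.575 pos [ 0.5371 -0.1533  0.1243] z [ 1.5e-03 -1.0e-04 -1.0e+00] yaw 62.31 j [-3.000e-01  4.950e-01  1.855e+00  1.000e-03  7.900e-01  1.830e-01] F [-0.5  0.  12.1] M [ 0.07  0.12 -0.25] o 0.5407847173257869 30.003012120723724
```

It is climbing the ribs as expected (about 0.07 mm/deg). Continuing.

send_rows([
  [0, 0, -0.02, 0, 0, -0.002, -0.2],
  [0, 0, -0.04, 0, 0, -0.004, -0.2],
])

```text
time_s: 13.82
eef_pos: [0.5366, -0.1528, 0.1242]
orientation: [-2.58, -1.792, -0.001]
force: [1.7, -0.3, -0.1]
opening: 0.539
finger_force: 30.0
```

send_rows([
  [0, 0, -0.02, 0, 0, -0.001, -0.2],
  [0, 0, -0.04, 0, 0, -0.002, -0.2],
])

```text
time_s: 14.08
eef_pos: [0.5356, -0.153, 0.1239]
orientation: [-2.461, -1.95, 0.002]
force: [-0.2, -2.5, -1.7]
opening: 0.538
finger_force: 30.0
```

```bash
python3 -c "
from h import *
st()"
```

```text
t 14.075 pos [ 0.5356 -0.153   0.1239] z [-1.8e-03  4.0e-04 -1.0e+00] yaw 76.78 j [-0.3    0.495  1.856 -0.     0.792 -0.069] F [-0.2 -2.5 -1.7] M [-0.53 -0.08 -0.05] o 0.5379411254806062 29.999619126319885
```

send_rows([
  [0, 0, 0, 0, 0, 0.006, -0.2],
  [0, 0, 0, 0, 0, 0.006, -0.2],
])

```text
time_s: 14.32
eef_pos: [0.5359, -0.1529, 0.1224]
orientation: [-2.465, -1.946, 0.001]
force: [-0.5, -0.8, -1.4]
opening: 0.541
finger_force: 30.0
```

send_rows([
  [0, 0, 0, 0, 0, 0.006, -0.2],
  [0, 0, 0, 0, 0, 0.006, -0.2],
])

```text
time_s: 14.58
eef_pos: [0.5361, -0.1532, 0.1218]
orientation: [-2.464, -1.947, 0.001]
force: [-2.3, -1.0, 5.8]
opening: 0.544
finger_force: 30.0
```

```bash
python3 - <<'E'
from h import *
st();i=bot.get_image("wrist")
cv2.imwrite("pics/w3.png",cv2.resize(i["color"][180:345,170:390,::-1],None,fx=3,fy=3,interpolation=cv2.INTER_CUBIC))
E
```

```text
t 14.575 pos [ 0.5361 -0.1532  0.1218] z [-8.e-04  2.e-04 -1.e+00] yaw 76.63 j [-0.3    0.499  1.857 -0.     0.787 -0.066] F [-2.3 -1.   5.8] M [-0.18  0.43  0.08] o 0.5440830537710749 30.001673698425293
```

View pics/w3.png

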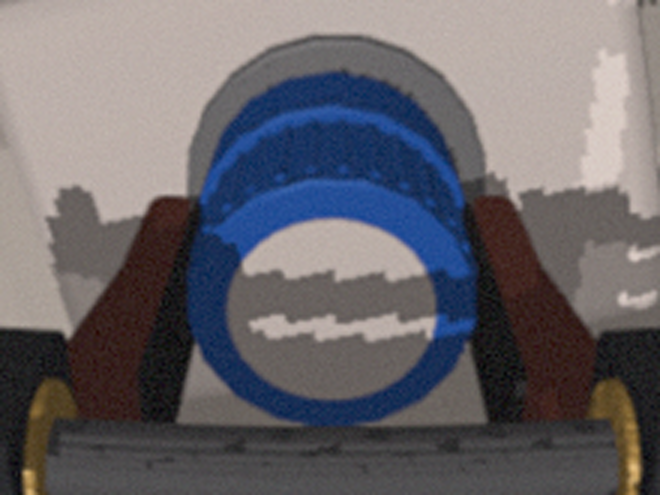

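The view shows the cap square on the neck, with its top disc at (330,310) in the crop. I'll measure its height by depth to see whether it slipped in the grip.

```bash
python3 - <<'E'
from h import *
for n in("w2",None):
    i=dict(np.load(n+".npz")) if n else bot.get_image("wrist")
    W=fcloud(i)
    v,u=(283,281)
    s=W[v-10:v+15,u-20:u+20].reshape(-1,3)
    print(n,np.nanmedian(s,0),np.nanstd(s[:,2]),np.nanpercentile(s[:,2],[10,90]))
    t=W[(np.hypot(W[...,0]-.536,W[...,1]+.153)<.04)&(W[...,2]>.1)&(W[...,2]<.125)]
    if not n:
        z=np.nanmedian(s[:,2]);t=t[abs(t[:,2]-z)<.0025];print(len(t),cv2.minEnclosingCircle(t[:,:2].astype(np.float32)))
st()
i=bot.get_image("top");W=cloud(i)
t=W[(np.hypot(W[...,0]-.536,W[...,1]+.153)<.03)];print(np.histogram(t[:,2],bins=np.arange(.06,.3,.01)))
E
```

```text
w2 [ 0.50954825 -0.06897957  0.19174826] 0.0005389989656694561 [0.19100907 0.19243402]
None [ 0.53578381 -0.15275609  0.12437178] 0.0005776168165686181 [0.12360839 0.12506176]
6034 ((0.5377810001373291, -0.14340157806873322), 0.032782502472400665)
t 14.675 pos [ 0.5361 -0.1532  0.1218] z [-8.e-04  2.e-04 -1.e+00] yaw 76.63 j [-0.3    0.499  1.857 -0.     0.787 -0.066] F [-2.3 -0.3  5.5] M [-0.13  0.37  0.05] o 0.5387518781706211 30.001739859580994
(array([0, 0, 0, 0, 0, 0, 0, 0, 0, 0, 0, 0, 0, 0, 0, 0, 0, 0, 0, 0, 0, 0,
       0]), array([0.06, 0.07, 0.08, 0.09, 0.1 , 0.11, 0.12, 0.13, 0.14, 0.15, 0.16,
       0.17, 0.18, 0.19, 0.2 , 0.21, 0.22, 0.23, 0.24, 0.25, 0.26, 0.27,
       0.28, 0.29]))
```

The cap hasn't slipped, so its lugs are on the next ribs' low ends at about 8.7 mm. The force record puts the free gap at yaw 36–49° and the nib at 50–64°: I crossed the gap without lowering. I'll lift 4.5 mm clear of the nib, turn back to about 43° and lower into the gap.

send_rows([
  [0, 0, 0, 0, 0, -0.01, -0.2],
  [0, 0, 0, 0, 0, -0.018, -0.2],
  [0, 0, 0.05, 0, 0, -0.018, -0.2],
  [0, 0, 0.1, 0, 0, -0.018, -0.2],
  [0, 0, 0.15, 0, 0, -0.018, -0.2],
  [0, 0, 0.185, 0, 0, -0.018, -0.2],
  [0, 0, 0.185, 0, 0, -0.018, -0.2],
])

```text
time_s: 15.6
eef_pos: [0.5363, -0.1531, 0.1258]
orientation: [-2.918, -1.162, 0.0]
force: [-0.5, 0.1, -1.2]
opening: 0.541
finger_force: 30.0
```

```bash
python3 -c "
from h import *
st()"
```

```text
t 15.6 pos [ 0.5363 -0.1531  0.1258] z [-3.e-04  3.e-04 -1.e+00] yaw 43.41 j [-0.299  0.492  1.855  0.     0.795  0.513] F [-0.5  0.1 -1.2] M [-0.03 -0.04  0.03] o 0.5413387835161267 30.000135004520416
```

send_rows([
  [0, 0, 0, 0, 0, 0.004, -0.2],
  [0, 0, 0, 0, 0, 0.009, -0.2],
  [0, 0, 0, 0, 0, 0.009, -0.2],
])

```text
time_s: 15.98
eef_pos: [0.5364, -0.1532, 0.1236]
orientation: [-2.919, -1.162, 0.0]
force: [-0.5, -0.8, -0.2]
opening: 0.54
finger_force: 30.0
```

send_rows([
  [0, 0, 0, 0, 0, 0.006, -0.2],
  [0, 0, 0, 0, 0, 0.006, -0.2],
])

```text
time_s: 16.23
eef_pos: [0.5363, -0.1532, 0.122]
orientation: [-2.919, -1.161, 0.0]
force: [0.7, 0.3, -1.8]
opening: 0.54
finger_force: 30.0
```

```bash
python3 -c "
from h import *
st()"
```

```text
t 16.225 pos [ 0.5363 -0.1532  0.122 ] z [-3.e-04  1.e-04 -1.e+00] yaw 43.37 j [-0.3    0.498  1.857  0.     0.787  0.514] F [ 0.7  0.3 -1.8] M [-0.02 -0.01  0.01] o 0.5404915899410244 29.999668300151825
```

The cap is dropping freely into the gap, so I continue to the floor (TCP ≈0.120).

send_rows([
  [0, 0, 0, 0, 0, 0.004, -0.2],
  [0, 0, 0, 0, 0, 0.004, -0.2],
])

```text
time_s: 16.48
eef_pos: [0.5364, -0.1532, 0.1211]
orientation: [-2.919, -1.161, 0.0]
force: [0.8, -0.6, -2.0]
opening: 0.542
finger_force: 30.0
```

send_rows([
  [0, 0, 0, 0, 0, 0.004, -0.2],
  [0, 0, 0, 0, 0, 0.004, -0.2],
])

```text
time_s: 16.73
eef_pos: [0.5365, -0.1532, 0.1206]
orientation: [2.919, 1.161, 0.0]
force: [-0.3, 0.9, 4.4]
opening: 0.539
finger_force: 30.0
```

```bash
python3 -c "
from h import *
st()"
```

```text
t 16.725 pos [ 0.5365 -0.1532  0.1206] z [ 2.e-04  0.e+00 -1.e+00] yaw 43.36 j [-0.3    0.501  1.857  0.     0.784  0.514] F [-0.3  0.9  4.4] M [ 0.11  0.27 -0.  ] o 0.5388273894871622 30.000683069229126
```

On the gap floor (z≈0.1207, Fz 4 N). Now turning clockwise and sinking 0.07 mm/deg.

send_rows([
  [0, 0, 0.028, 0, 0, 0.0014, -0.2],
  [0, 0, 0.056, 0, 0, 0.0028, -0.2],
])

```text
time_s: 16.98
eef_pos: [0.5376, -0.1537, 0.1205]
orientation: [3.009, 0.895, 0.003]
force: [1.2, -0.8, 6.1]
opening: 0.544
finger_force: 30.0
```

send_rows([
  [0, 0, 0.028, 0, 0, 0.0014, -0.2],
  [0, 0, 0.056, 0, 0, 0.0028, -0.2],
])

```text
time_s: 17.23
eef_pos: [0.5381, -0.1541, 0.12]
orientation: [3.076, 0.628, 0.005]
force: [-0.1, -2.4, 5.6]
opening: 0.543
finger_force: 30.0
```

```bash
python3 -c "
from h import *
st()"
```

```text
t 17.225 pos [ 0.5381 -0.1541  0.12  ] z [ 0.0037 -0.0018 -1.    ] yaw 23.07 j [-3.000e-01  5.020e-01  1.856e+00 -1.000e-03  7.790e-01  8.690e-01] F [-0.1 -2.4  5.6] M [-0.57 -0.02  0.07] o 0.5432214979401837 30.001489520072937
```

send_rows([
  [0, 0, 0.028, 0, 0, 0.0014, -0.2],
  [0, 0, 0.056, 0, 0, 0.0028, -0.2],
])

```text
time_s: 17.48
eef_pos: [0.538, -0.1541, 0.1193]
orientation: [3.119, 0.355, 0.005]
force: [-0.1, -2.2, 5.7]
opening: 0.542
finger_force: 30.0
```

send_rows([
  [0, 0, 0, 0, 0, 0, -0.2],
])

```text
time_s: 17.6
eef_pos: [0.5379, -0.154, 0.1193]
orientation: [3.119, 0.358, 0.005]
force: [0.7, -1.8, 5.1]
opening: 0.543
finger_force: 30.0
```

```bash
python3 -c "
from h import *
st()"
```

```text
t 17.6 pos [ 0.5379 -0.154   0.1193] z [ 0.0033 -0.0016 -1.    ] yaw 13.08 j [-3.000e-01  5.040e-01  1.856e+00 -1.000e-03  7.780e-01  1.043e+00] F [ 0.7 -1.8  5.1] M [-0.41 -0.01  0.  ] o 0.5430772447648315 30.003999173641205
```

send_rows([
  [0, 0, 0.028, 0, 0, 0.0014, -0.2],
  [0, 0, 0.056, 0, 0, 0.0028, -0.2],
])

```text
time_s: 17.85
eef_pos: [0.5379, -0.1541, 0.1186]
orientation: [3.139, 0.08, 0.005]
force: [1.0, -1.7, 7.2]
opening: 0.543
finger_force: 30.0
```

send_rows([
  [0, 0, 0.028, 0, 0, 0.0014, -0.2],
  [0, 0, 0.056, 0, 0, 0.0028, -0.2],
])

```text
time_s: 18.1
eef_pos: [0.5379, -0.1541, 0.1179]
orientation: [3.134, -0.197, 0.005]
force: [0.4, -1.6, 6.0]
opening: 0.541
finger_force: 30.0
```

```bash
python3 -c "
from h import *
st()"
```

```text
t 18.1 pos [ 0.5379 -0.1541  0.1179] z [ 0.0032 -0.0017 -1.    ] yaw -7.18 j [-3.000e-01  5.060e-01  1.857e+00 -1.000e-03  7.760e-01  1.397e+00] F [ 0.4 -1.6  6. ] M [-0.46  0.12  0.04] o 0.5413137076432917 30.002113580703735
```

send_rows([
  [0, 0, 0.017, 0, 0, 0.0008, -0.2],
  [0, 0, 0.034, 0, 0, 0.0016, -0.2],
])

```text
time_s: 18.35
eef_pos: [0.5378, -0.1541, 0.1175]
orientation: [3.119, -0.362, 0.005]
force: [0.0, -1.9, 7.8]
opening: 0.544
finger_force: 30.0
```

send_rows([
  [0, 0, 0.017, 0, 0, 0.0008, -0.2],
  [0, 0, 0.028, 0, 0, 0.0014, -0.2],
])

```text
time_s: 18.6
eef_pos: [0.5378, -0.1541, 0.1171]
orientation: [3.101, -0.498, 0.005]
force: [-1.1, -2.4, 7.1]
opening: 0.54
finger_force: 30.0
```

```bash
python3 -c "
from h import *
st()"
```

```text
t 18.6 pos [ 0.5378 -0.1541  0.1171] z [ 0.0031 -0.0017 -1.    ] yaw -18.25 j [-3.000e-01  5.070e-01  1.857e+00 -1.000e-03  7.740e-01  1.590e+00] F [-1.1 -2.4  7.1] M [-0.41  0.11  0.09] o 0.5398859288699172 30.003888309001923
```

send_rows([
  [0, 0, 0.011, 0, 0, 0.0006, -0.2],
  [0, 0, 0.022, 0, 0, 0.0012, -0.2],
])

```text
time_s: 18.85
eef_pos: [0.5378, -0.1541, 0.1168]
orientation: [3.082, -0.605, 0.005]
force: [0.1, -2.3, 6.6]
opening: 0.544
finger_force: 30.0
```

send_rows([
  [0, 0, 0.011, 0, 0, 0.0006, -0.2],
  [0, 0, 0.022, 0, 0, 0.0012, -0.2],
])

```text
time_s: 19.1
eef_pos: [0.5378, -0.154, 0.1166]
orientation: [3.059, -0.711, 0.005]
force: [-1.1, -1.9, 8.4]
opening: 0.544
finger_force: 30.0
```

```bash
python3 -c "
from h import *
st()"
```

```text
t 19.1 pos [ 0.5378 -0.154   0.1166] z [ 0.003  -0.0016 -1.    ] yaw -26.15 j [-3.000e-01  5.080e-01  1.857e+00 -1.000e-03  7.730e-01  1.728e+00] F [-1.1 -1.9  8.4] M [-0.27  0.15  0.12] o 0.5441812128584423 30.002694725990295
```

send_rows([
  [0, 0, 0.011, 0, 0, 0.0006, -0.2],
  [0, 0, 0.022, 0, 0, 0.001, -0.2],
])

```text
time_s: 19.35
eef_pos: [0.5378, -0.1539, 0.1165]
orientation: [3.033, -0.816, 0.005]
force: [-2.1, -0.1, 10.6]
opening: 0.546
finger_force: 30.0
```

send_rows([
  [0, 0, 0.011, 0, 0, 0.0006, -0.2],
  [0, 0, 0.011, 0, 0, 0.0006, -0.2],
])

```text
time_s: 19.6
eef_pos: [0.5378, -0.1539, 0.1165]
orientation: [3.019, -0.867, 0.005]
force: [-1.8, -0.2, 11.4]
opening: 0.54
finger_force: 30.0
```

```bash
python3 -c "
from h import *
st()"
```

```text
t 19.6 pos [ 0.5378 -0.1539  0.1165] z [ 0.0031 -0.0013 -1.    ] yaw -32.06 j [-3.000e-01  5.080e-01  1.857e+00 -1.000e-03  7.730e-01  1.831e+00] F [-1.8 -0.2 11.4] M [-0.07  0.28 -0.08] o 0.5397324514827911 30.00313639640808
```

It has stopped sinking at z=0.1165 while the force rises, so the cap is home. Releasing and lifting.

send_rows([
  [0, 0, 0, 0, 0, -0.002, -0.2],
  [0, 0, 0, 0, 0, -0.002, 0.3],
  [0, 0, 0, 0, 0, -0.002, 1],
  [0, 0, 0, 0, 0, -0.002, 1],
  [0, 0, 0, 0, 0, -0.002, 1],
  [0, 0, 0, 0, 0, -0.1, 1],
  [0, 0, 0, 0, 0, -0.25, 1],
  [0, 0, 0, 0, 0, -0.37, 1],
  [0, 0, 0, 0, 0, -0.37, 1],
  [0, 0, 0, 0, 0, -0.37, 1],
])

```text
time_s: 20.85
eef_pos: [0.5359, -0.1531, 0.2067]
orientation: [-3.019, 0.867, 0.002]
force: [0.9, -0.1, -0.6]
opening: 1.004
finger_force: 0.0
```

```bash
python3 - <<'E'
from h import *
st();i=bot.get_image("wrist")
cv2.imwrite("pics/w4.png",i["color"][:,:,::-1])
W=fcloud(i)
t=W[(np.hypot(W[...,0]-.538,W[...,1]+.154)<.04)&(W[...,2]>.112)]
print(len(t),np.median(t,0),cv2.minEnclosingCircle(t[:,:2].astype(np.float32)))
A=np.c_[t[:,:2],np.ones(len(t))];print(np.linalg.lstsq(A,t[:,2],rcond=None)[0])
E
```

```text
t 20.85 pos [ 0.5359 -0.1531  0.2067] z [-1.e-03  3.e-04 -1.e+00] yaw -32.06 j [-0.3    0.374  1.81   0.     0.959  1.831] F [ 0.9 -0.1 -0.6] M [ 0.08 -0.02  0.02] o 1.0040575363000874 0.0
21470 [ 0.5526696  -0.16474395  0.29241016] ((0.5483714938163757, -0.16116198897361755), 0.03661742061376572)
[ 4.63745556 -3.0571764  -2.79907973]
```

View pics/w4.png

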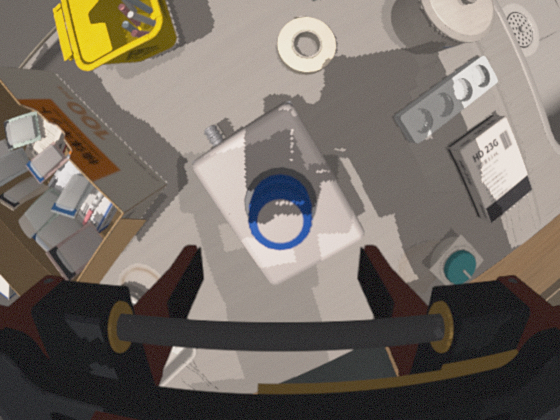

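The cap sits on the port at (280,215), released, with the surroundings undisturbed. I'll check its top height (home = 0.118) and hand in if it agrees.

```bash
python3 - <<'E'
from h import *
i=bot.get_image("wrist");W=fcloud(i)
d=np.hypot(W[...,0]-.538,W[...,1]+.154)<.035
t=W[d&(W[...,2]>.114)&(W[...,2]<.123)]
A=np.c_[t[:,:2],np.ones(len(t))];print(np.median(t,0),np.linalg.lstsq(A,t[:,2],rcond=None)[0][:2],cv2.minEnclosingCircle(t[:,:2].astype(np.float32)))
h=W[(np.hypot(W[...,0]-.538,W[...,1]+.154)<.07)&(abs(W[...,2]-.06)<.003)];print("housing/60:",np.median(h[:,2]))
E
```

```text
[ 0.53900416 -0.15481697  0.11876588] [-0.00753474  0.004504  ] ((0.5376971960067749, -0.15411481261253357), 0.024647582322359085)
housing/60: 0.06062643663859163
```

```bash
python3 -c "
from h import *
print(bot.hand_in())"
```

```text
the job is handed in; nothing more can be done
None
```

The blue filter cap is screwed home on the pump's port and released. Its top measured 0.118 m, the home height, and level within about 0.01 rad; I handed the job in at about 21 s, and no verdict came back.

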